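# Return the hot-air nozzles to their rack in order of size

### The job

The rework job is done: put the four square hot-air nozzles back on the nozzle rack, one over each post, upright with the collar fully down on the base bar, in order of head size with the smallest on the post nearest the hot-air handpiece and the largest at the far end. Do not shift the opened phone on the mat, and let go of everything when you are done.

Things in the scene. Friction and masses are not known exactly. Their poses are not given: they have to be found in the camera images.
- nozzle_22_center (a point): the smallest hot-air nozzle, bare steel, 54 mm high, standing upright on the mat; this point is its centre, 27 mm above its underside. Below: a round slip-on collar, 25 mm outside diameter, 28 mm high, open underneath with a 20 mm bore 28 mm deep. Above, from 32 to 54 mm over the underside: the square outlet head, 22 x 22 mm, with a dark opening on top; grasp it there across two flat sides. z is up, x and y are square to the head's sides. 40 to 90 g
- nozzle_30_center (a point): the second smallest hot-air nozzle, bare steel, 54 mm high, standing upright on the mat; this point is its centre, 27 mm above its underside. Below: a round slip-on collar, 25 mm outside diameter, 28 mm high, open underneath with a 20 mm bore 28 mm deep. Above, from 32 to 54 mm over the underside: the square outlet head, 30 x 30 mm, with a dark opening on top; grasp it there across two flat sides. z is up, x and y are square to the head's sides. 40 to 90 g
- nozzle_38_center (a point): the second largest hot-air nozzle, bare steel, 54 mm high, standing upright on the mat; this point is its centre, 27 mm above its underside. Below: a round slip-on collar, 25 mm outside diameter, 28 mm high, open underneath with a 20 mm bore 28 mm deep. Above, from 32 to 54 mm over the underside: the square outlet head, 38 x 38 mm, with a dark opening on top; grasp it there across two flat sides. z is up, x and y are square to the head's sides. 40 to 90 g
- nozzle_46_center (a point): the largest hot-air nozzle, bare steel, 54 mm high, standing upright on the mat; this point is its centre, 27 mm above its underside. Below: a round slip-on collar, 25 mm outside diameter, 28 mm high, open underneath with a 20 mm bore 28 mm deep. Above, from 32 to 54 mm over the underside: the square outlet head, 46 x 46 mm, with a dark opening on top; grasp it there across two flat sides. z is up, x and y are square to the head's sides. 40 to 90 g
- post_1: post of the nozzle rack, the end post on the robot's left (+y): steel, 7 mm diameter, 24 mm tall with a rounded tip, standing on the rack's aluminium base bar (262 x 62 mm, top 12 mm above the bench, fixed down). Origin at the foot of the post on top of the bar, z up, y along the row towards the left, x across the row away from the robot. Posts stand 66 mm apart in one straight row; a nozzle's collar slips over a post with about 6 mm of play all round
- post_2: post of the nozzle rack, second from the left: steel, 7 mm diameter, 24 mm tall with a rounded tip, standing on the rack's aluminium base bar (262 x 62 mm, top 12 mm above the bench, fixed down). Origin at the foot of the post on top of the bar, z up, y along the row towards the left, x across the row away from the robot. Posts stand 66 mm apart in one straight row; a nozzle's collar slips over a post with about 6 mm of play all round
- post_3: post of the nozzle rack, third from the left: steel, 7 mm diameter, 24 mm tall with a rounded tip, standing on the rack's aluminium base bar (262 x 62 mm, top 12 mm above the bench, fixed down). Origin at the foot of the post on top of the bar, z up, y along the row towards the left, x across the row away from the robot. Posts stand 66 mm apart in one straight row; a nozzle's collar slips over a post with about 6 mm of play all round
- post_4: post of the nozzle rack, the end post on the robot's right (-y): steel, 7 mm diameter, 24 mm tall with a rounded tip, standing on the rack's aluminium base bar (262 x 62 mm, top 12 mm above the bench, fixed down). Origin at the foot of the post on top of the bar, z up, y along the row towards the left, x across the row away from the robot. Posts stand 66 mm apart in one straight row; a nozzle's collar slips over a post with about 6 mm of play all round
- handpiece (a point): the black hot-air handpiece with steel barrel, about 190 mm long, lying in its fixed dark steel cradle (62 mm wide, up to 0.11 m high) beyond one end of the rack, 116 mm past the end post along the row its middle 60 mm behind the line of posts as the robot sees it; which end changes from start to start (a round black tip-cleaner pot with brass wool, 72 mm across and 48 mm high, stands beyond the other end). The point is the middle of the handpiece, about 66 mm above the bench
- phone: opened phone under repair, 147 x 71 x 8 mm, 0.17 kg, lying loose on the blue 4 mm mat with its board showing, among the nozzles. Origin at the centre of its underside, x along its length, z up
There are look-alikes about, which are no part of the job. Leave any red look-alike of the part that bears nozzle_46_center alone.

How it is judged:
At the end, for the whole second after the job is handed in: Each nozzle stands over its own post, smallest nearest the handpiece and growing along the row: centre within 10 mm of the post sideways, collar down on the bar to within 4 mm, upright to within 0.12 rad, released and at rest (((horizontal distance between handpiece and post_1 below 0.2 m and horizontal distance between nozzle_22_center and post_1 below 0.01 m and z of nozzle_22_center in the frame of post_1 below 0.031 m and horizontal distance between nozzle_30_center and post_2 below 0.01 m and z of nozzle_30_center in the frame of post_2 below 0.031 m and horizontal distance between nozzle_38_center and post_3 below 0.01 m and z of nozzle_38_center in the frame of post_3 below 0.031 m and horizontal distance between nozzle_46_center and post_4 below 0.01 m and z of nozzle_46_center in the frame of post_4 below 0.031 m) or (horizontal distance between handpiece and post_4 below 0.2 m and horizontal distance between nozzle_22_center and post_4 below 0.01 m and z of nozzle_22_center in the frame of post_4 below 0.031 m and horizontal distance between nozzle_30_center and post_3 below 0.01 m and z of nozzle_30_center in the frame of post_3 below 0.031 m and horizontal distance between nozzle_38_center and post_2 below 0.01 m and z of nozzle_38_center in the frame of post_2 below 0.031 m and horizontal distance between nozzle_46_center and post_1 below 0.01 m and z of nozzle_46_center in the frame of post_1 below 0.031 m)) and angle between each of nozzle_22_center, nozzle_30_center, nozzle_38_center, nozzle_46_center's own z axis and vertical below 0.12 rad and linear speed of each of nozzle_22, nozzle_30, nozzle_38, nozzle_46 below 0.02 m/s); the robot touches nothing.
It fails at once if the opened phone is shifted more than 20 mm (distance of phone from where it was at the start of the episode above 0.02 m).
It also fails if it takes over 88 s, if anything falls off the work surface, if the arm or the gripper's body presses on something with over 40 N, if the wrist force passes 120 N, or if a joint passes its speed limit or range.

### The arm

A 6-joint arm with a two-finger parallel gripper is mounted at the origin on the work surface. World frame = base frame: x ahead of the robot, y to its left, z up, the work surface at z = 0. Lengths are in m, angles in rad, forces in N, time in s.
With the tool pointing down it reaches from about 0.225 to 0.875 m from the base axis. Payload 3.4 kg.
Tool frame: the origin (TCP) lies between the finger pads; the fingertips stand 8 mm ahead of it and the grasp point (between the pads) lies 11 mm behind it; z points along the fingers, y is the line along which they close (so a half turn about z gives the same grasp; the last joint's range is limited). The gripper opens to 85 mm and grips with 20 to 120 N. Pads are 22 mm wide; open, the fingers measure 114 mm over their backs; the gripper's body (76 mm by 85 mm) begins 54 mm behind the grasp point. The pads swing forward as they close: fully open they stand 13 mm farther back than shut.
Start: joints at [-1.37, 0.276, 1.505, -0, 1.361, -0.121], TCP at [0.182, -0.546, 0.216] pointing down, gripper open.
Joint ranges: [-2.89, 2.89], [-0.75, 2.08], [0.22, 2.7], [-1.18, 4.32], [0.11, 2.71], [-2.7, 2.7]. Speed limits (rad/s): [2.57, 2.57, 3.14, 3.14, 3.14, 3.14].

### API

Orientations are given as a unit quaternion [w, x, y, z].
In Python, from rig import manip gives the robot as it stands.
- The arm moves only by the tool move_arm, never from a script. Its argument "deltas" is a list that holds one entry, the list of rows, each a list of 5 numbers: the shift along the tool's x, y, z normalised to -1 to 1, where 1 is 80 cm, then the turn about the tool's z normalised to -1 to 1, where 1 is 120 degrees, then the closure, from -1 (fully open) to 1 (shut). In form: [[[tx, ty, tz, twist, grip], ...]]. A call has 1 to 12 rows; each row is the pose to reach, as a shift and turn from the pose commanded when the call began, along the tool's axes at that moment; what a row does not reach only later rows make up. A row lasts 1/10 s, in which the tool goes at most 50 mm and 8.59 degrees, less where a joint would pass 70% of its speed; a pose out of reach is approached as far as the arm can. A call with a number of a shift or a turn outside -1 to 1 is refused whole. A call with a gripper value outside its range is refused whole. The fingers move at their own pace and stop on an object; "squeeze" is the grip in N (left out, the last holds). Time passes only in rows, so rows that repeat a pose let the fingers close. It gives the time, the measured TCP pose, the force, the opening and the grip force at its end, in the units of the state.
- manip.get_state(): the state, without advancing time (a new reading comes with each control period).
- manip.get_image(name): name is "side" or "top" or "wrist"; returns the picture (480x640x3 uint8, red, green, blue); there is no depth.
- manip.camera_params(name): a dict with "fx", "fy", "cx", "cy" (pixels), "R" (3x3) and "t" (3): a world point X has camera coordinates R X + t; the wrist camera has in their place "tool_from_camera" (4x4, takes a point from camera to tool coordinates, whose origin is the TCP and whose axes are the flange's). Camera axes: x right, y down, z forward; pixel columns grow to the right and rows downward; lengths in m; the calibration is good to about 2 mm. A picture is of the moment at which its call begins: read the wrist's pose just before it. camera_params takes no time and is no camera call.
- manip.sign_off(): hands the job in; it is judged then, once.
The state is a dict: "clock": time; "qpos": joint angles; "qd": joint speeds; "effort": joint torques, N m; "position": TCP position; "ee_rot": TCP orientation; "contact_force": force on the tool from outside, world axes, zero at the start; "moment": the same for the moment, N m; "width": finger opening in m; "gripper_force": force on a finger pad.
Only numpy, scipy, OpenCV 4.12 (cv2) and the standard library are available. Lean on these libraries where they do the work, as an engineer would, in place of code of your own. Each camera call takes 0.05 s, during which the arm holds its last target. There are 200 camera calls.

## Working session

There is one attempt and no reset: what is moved stays moved. The work goes in short steps, Python scripts to look and compute and a tool call to move; the robot and the scene stay as the last step left them, time stands still between calls to the robot, and variables do not carry over. Pictures are saved under pics/ and viewed, at most 14 in all, crops included, and the job is handed in when it is done.

Besides the shell and the picture viewer there is one more tool, called after ">>>" as a command line: name --argument value ..., lists and objects as JSON in quotes. move_arm: Moves the arm, as the interface text tells. Scaled input: -1 to 1 covers 80 cm each way for a shift and 120 degrees each way for a turn. Its arguments: {"type":"object","properties":{"deltas":{"type":"array","items":{"type":"array","items":{"type":"array","items":{"type":"number","minimum":-1,"maximum":1}}}},"squeeze":{"type":"number"}},"required":["deltas"]}

```bash
mkdir -p pics; python3 - <<'E'
from rig import manip
import cv2
for n in("top","side"):
    cv2.imwrite(f"pics/{n}0.png",manip.get_image(n)[:,:,::-1]); p=manip.camera_params(n); print(n,{k:(v.tolist() if hasattr(v,'tolist') else v) for k,v in p.items()})
s=manip.get_state();print(s['clock'],s['position'],s['ee_rot'],s['width'])
print(manip.camera_params("wrist"))
E
```

```text
top {'fx': 534.6035827720813, 'fy': 534.6035827720813, 'cx': 319.25436437388794, 'cy': 233.51315411645118, 'R': [[-0.04885089008456917, -0.9988056694065811, 0.0009084598046344206], [-0.9733690904500334, 0.047402803460820105, -0.2242890723609377], [0.22397813351847634, -0.011840987514821578, -0.9745222351081854]], 't': [-0.040325057945718584, 0.5441184488928399, 0.9183016615447089]}
side {'fx': 575.3339213598367, 'fy': 575.3339213598367, 'cx': 324.74018479621924, 'cy': 239.17173522903008, 'R': [[0.9994936600785812, -0.027798881890248133, 0.015480491864719908], [-0.009680658263081903, -0.7291336773253236, -0.684302831680276], [0.03031020155517031, 0.6838064804867695, -0.7290335993121184]], 't': [-0.533889189954438, 0.002452954682723679, 1.1601878112770325]}
0.1 [ 0.18175345 -0.54498797  0.21481891] [-8.35511553e-04  9.87081603e-01  1.60216132e-01 -4.25772350e-05] 0.08592623951002769
{'fx': 342.88630564193096, 'fy': 342.88630564193096, 'cx': 319.213718490096, 'cy': 240.4995704430668, 'tool_from_camera': array([[ 6.39498998e-04, -9.52132144e-01, -3.05686065e-01,
         7.80796530e-02],
       [ 9.99999306e-01,  9.11286370e-04, -7.46407892e-04,
        -6.28487324e-05],
       [ 9.89246491e-04, -3.05685376e-01,  9.52132067e-01,
        -1.57402335e-01],
       [ 0.00000000e+00,  0.00000000e+00,  0.00000000e+00,
         1.00000000e+00]])}
```

View pics/top0.png

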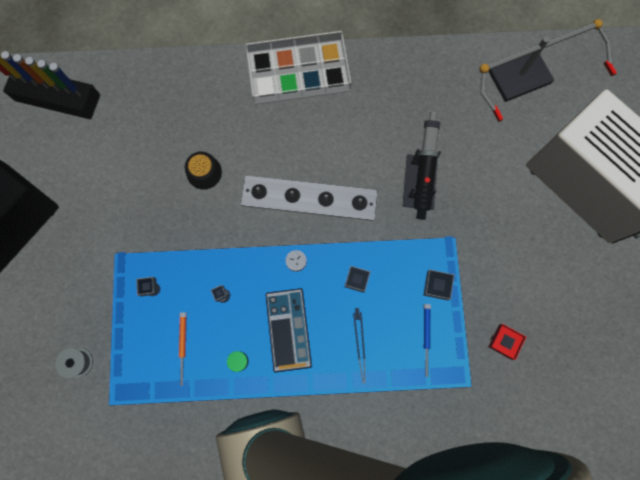

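View pics/side0.png

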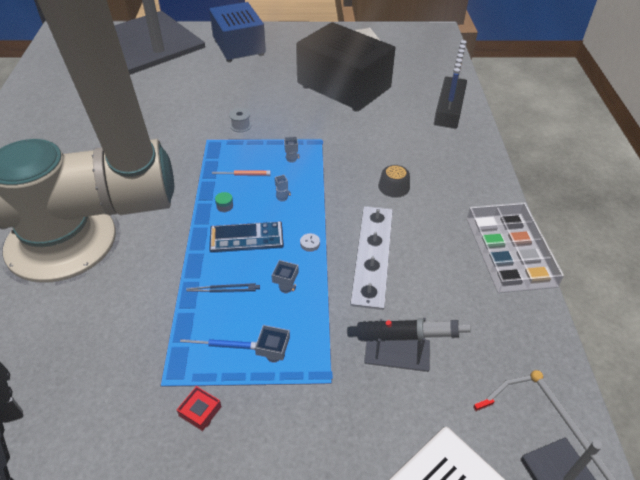

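The top view has the handpiece at right (425,180), which is −y, so post_4 takes the smallest. The nozzle candidates are (148,287), (221,294), (357,279) and (438,285). The red look-alike at (508,342) and the grey ring at (72,362) are to be left alone.

```bash
python3 - <<'E'
import cv2,numpy as np
t=cv2.imread("pics/top0.png")
def c(x,y,w,h,s): return cv2.resize(t[y:y+h,x:x+w],None,fx=s,fy=s,interpolation=cv2.INTER_CUBIC)
a=np.hstack([c(x,y,40,40,5) for x,y in((128,267),(201,274),(337,259),(418,265))])
b=c(235,170,150,60,800/150)
cv2.imwrite("pics/crop0.png",np.vstack([a,b]));print(a.shape,b.shape)
E
```

```text
(200, 800, 3) (320, 800, 3)
```

View pics/crop0.png

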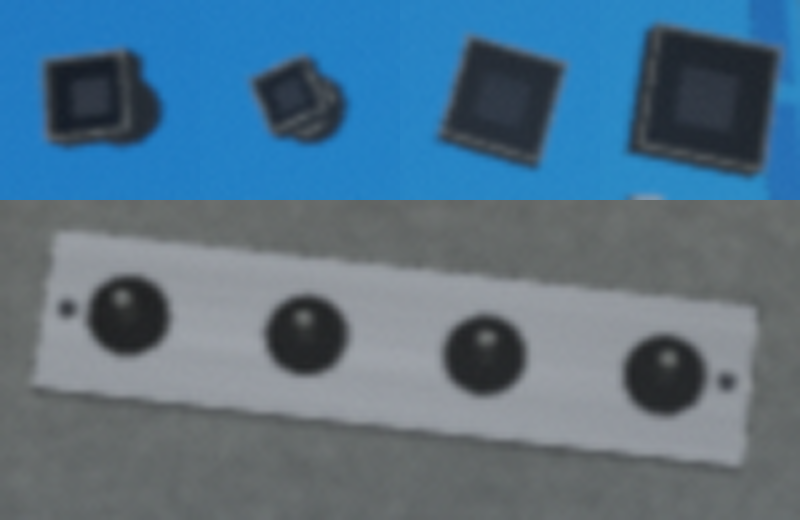

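The crop shows bare-steel heads in increasing size: 22 at (221,294), 30 at (148,287), 38 at (357,279), 46 at (438,285). The post feet are dark discs on the bar at (259,191), (292,192+3), (326,199), (360,203). Next I back-project these and check the sizes and pitch.

```bash
cat >h.py <<'E'
import numpy as np,cv2
from rig import manip
from scipy.spatial.transform import Rotation as Ro
def campose(n,s=None):
    p=manip.camera_params(n)
    if n=="wrist":
        T=np.array(p["tool_from_camera"]);q=s["ee_rot"];R=Ro.from_quat([q[1],q[2],q[3],q[0]]).as_matrix()
        return p,R@T[:3,:3],R@T[:3,3]+s["position"]
    R=np.array(p["R"]);return p,R.T,-R.T@np.array(p["t"])
def bp(n,uv,z,s=None):
    p,A,C=campose(n,s);uv=np.atleast_2d(uv).astype(float)
    d=np.c_[(uv[:,0]-p["cx"])/p["fx"],(uv[:,1]-p["cy"])/p["fy"],np.ones(len(uv))]@A.T
    return (C+d*((z-C[2])/d[:,2])[:,None])[:,:2]
def square(P):
    c=P.mean(0);e=np.diff(np.r_[P,P[:1]],axis=0);L=np.linalg.norm(e,axis=1)
    a=np.degrees(np.angle(np.mean(np.exp(4j*np.arctan2(e[:,1],e[:,0])))))/4
    return c.round(4),round(a,1),(L*1000).round(1)
def tool(s):
    q=s["ee_rot"];R=Ro.from_quat([q[1],q[2],q[3],q[0]]).as_matrix();return R
def plan(xy,yaw,z,sym=180):
    """shift/turn (normalised) to bring TCP to xy,z with tool y at yaw(deg, mod sym)"""
    s=manip.get_state();R=tool(s);d=R.T@(np.r_[xy,z]-s["position"])
    ya=np.degrees(np.arctan2(R[1,1],R[0,1]));dy=(yaw-ya+sym/2)%sym-sym/2
    print("shift",(d/.8).round(4),"turn",round(-dy/120,4),"yaw now",round(ya,1),"pos",s["position"].round(4),"q6",round(s["qpos"][5],2),"t",s["clock"],"w",s["width"])
E
python3 - <<'E'
from h import *
N={30:((128,267),[(43,60),(127,50),(131,133),(48,141)]),22:((201,274),[(50,77),(107,57),(128,113),(72,137)]),
38:((337,259),[(70,38),(165,65),(138,165),(40,138)]),46:((418,265),[(55,27),(180,50),(163,172),(38,148)])}
for k,(o,c) in N.items(): print(k,square(bp("top",np.array(o)+np.array(c)/5,.058)))
d=np.array([(128,315),(306,335),(484,355),(665,375)]);P=bp("top",(d-[0,200])/5.333+[235,170],.012)
print(P,np.linalg.norm(np.diff(P,axis=0),axis=1),np.degrees(np.arctan2(*(P[0]-P[3])[::-1])))
print(bp("top",[(290,330)],.012), bp("top",[(425,180)],.07))
plan((.46,.0),0,.216)
E
```

```text
30 (array([0.4605, 0.2503]), np.float64(4.0), array([30.3, 30.2, 29.7, 29.5]))
22 (array([0.4414, 0.1185]), np.float64(19.2), array([21.4, 21.8, 21.5, 23.2]))
38 (array([ 0.4544, -0.1319]), np.float64(-19.0), array([35.7, 37.7, 36.4, 38.1]))
46 (array([ 0.4372, -0.2791]), np.float64(-13.6), array([45.6, 44.9, 45.2, 44.6]))
[[ 0.64316779  0.04667567]
 [ 0.63230292 -0.01851685]
 [ 0.62147237 -0.0835034 ]
 [ 0.61062255 -0.14938346]] [0.06609168 0.06588286 0.06676752] 80.57500853033433
[[ 0.37244773 -0.00433504]] [[ 0.63211911 -0.26824316]]
shift [ 5.454e-01 -5.363e-01 -5.000e-04] turn -0.5963 yaw now -71.6 pos [ 0.1818 -0.545   0.2148] q6 -0.12 t 0.1 w 0.08592623951002769
```

All sizes and the 66 mm pitch check out. The assignment is 46→post_1, 38→post_2, 30→post_3, 22→post_4. The blue screwdriver and the tweezers lie just behind 46 and 38, so I will grip those two from the other pair of sides.

```bash
python3 -c "
from h import *
plan((.4372,-.2791),-103.6,.14)"
```

```text
shift [ 0.408  -0.2141  0.094 ] turn 0.267 yaw now -71.6 pos [ 0.1818 -0.545   0.2148] q6 -0.12 t 0.1 w 0.08592623951002769
```

>>> move_arm --deltas '[[[0.408, -0.214, 0.094, 0.267, -1], [0.408, -0.214, 0.094, 0.267, -1], [0.408, -0.214, 0.094, 0.267, -1], [0.408, -0.214, 0.094, 0.267, -1], [0.408, -0.214, 0.094, 0.267, -1], [0.408, -0.214, 0.094, 0.267, -1], [0.408, -0.214, 0.094, 0.267, -1], [0.408, -0.214, 0.094, 0.267, -1], [0.408, -0.214, 0.094, 0.267, -1], [0.408, -0.214, 0.094, 0.267, -1], [0.408, -0.214, 0.094, 0.267, -1], [0.408, -0.214, 0.094, 0.267, -1]]]' --squeeze 40

```text
clock: 1.3
position: [0.4367, -0.281, 0.1406]
ee_rot: [0.0, 0.993, -0.119, 0.0]
contact_force: [-0.1, -0.2, -0.0]
width: 0.0854
gripper_force: 0.0
```

```bash
python3 - <<'E'
from h import *
s=manip.get_state();im=manip.get_image("wrist")[:,:,::-1]
np.save("s1.npy",s,allow_pickle=True);cv2.imwrite("pics/w1.png",im)
plan((.4372,-.2791),-103.6,.036)
E
```

```text
shift [-0.     -0.0025  0.1308] turn -0.0009 yaw now -103.7 pos [ 0.4367 -0.281   0.1406] q6 1.1 t 1.35 w 0.08519121877173652
```

View pics/w1.png

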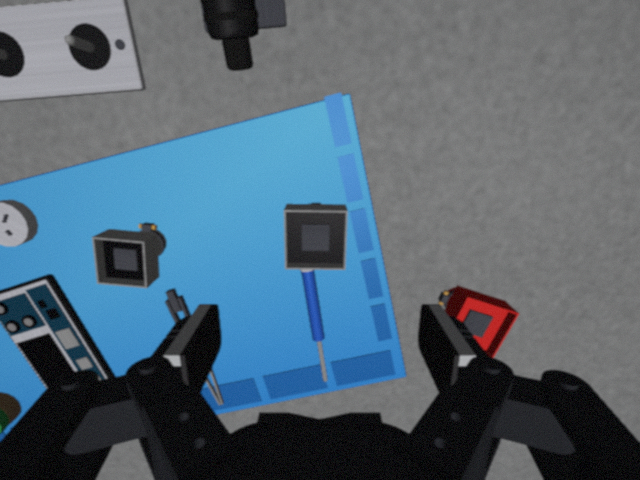

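The wrist view shows the bare-steel 46 head, square to the fingers, with corners (285,206), (347,206), (346,268), (287,268). The red look-alike is off to the right at (480,320).

```bash
python3 - <<'E'
from h import *
s=np.load("s1.npy",allow_pickle=True).item()
print(square(bp("wrist",[(285,206),(347,206),(346,268),(287,268)],.058,s)))
print(square(bp("wrist",[(94,236),(147,232),(158,285),(98,282)],.058,s)))
print(bp("wrist",[(90,48)],.012,s))
E
```

```text
(array([ 0.44  , -0.2796]), np.float64(-13.5), array([44.2, 47.6, 44.5, 47.6]))
(array([ 0.4576, -0.1359]), np.float64(-14.4), array([39.4, 42.4, 45.7, 37.1]))
[[ 0.60929948 -0.14774116]]
```

```bash
python3 -c "
from h import *
plan((.4388,-.2793),-103.6,.036)"
```

```text
shift [ 0.002  -0.0027  0.1308] turn -0.0009 yaw now -103.7 pos [ 0.4367 -0.281   0.1406] q6 1.1 t 1.35 w 0.08519121877173652
```

>>> move_arm --deltas '[[[0.002, -0.003, 0.05, 0, -1], [0.002, -0.003, 0.1, 0, -1], [0.002, -0.003, 0.12, 0, -1], [0.002, -0.003, 0.131, 0, -1], [0.002, -0.003, 0.131, 0, -1], [0.002, -0.003, 0.131, 0, 1], [0.002, -0.003, 0.131, 0, 1], [0.002, -0.003, 0.131, 0, 1], [0.002, -0.003, 0.131, 0, 1], [0.002, -0.003, 0.131, 0, 1], [0.002, -0.003, 0.131, 0, 1], [0.002, -0.003, 0.131, 0, 1]]]' --squeeze 40

```text
clock: 2.55
position: [0.4403, -0.2786, 0.0371]
ee_rot: [0.001, 0.993, -0.118, 0.001]
contact_force: [-0.1, 0.5, 5.3]
width: 0.0439
gripper_force: 40.1
```

```bash
python3 -c "
from h import *
plan((.6432,.0467),-99.4,.124)"
```

```text
shift [ 0.1512 -0.4547 -0.1089] turn -0.0349 yaw now -103.6 pos [ 0.4403 -0.2786  0.0371] q6 1.11 t 2.55 w 0.04389029052783285
```

>>> move_arm --deltas '[[[0, 0, -0.05, 0, 1], [0, 0, -0.109, 0, 1], [0.01, -0.03, -0.109, -0.01, 1], [0.151, -0.455, -0.109, -0.035, 1], [0.151, -0.455, -0.109, -0.035, 1], [0.151, -0.455, -0.109, -0.035, 1], [0.151, -0.455, -0.109, -0.035, 1], [0.151, -0.455, -0.109, -0.035, 1], [0.151, -0.455, -0.109, -0.035, 1], [0.151, -0.455, -0.109, -0.035, 1], [0.151, -0.455, -0.109, -0.035, 1], [0.151, -0.455, -0.109, -0.035, 1]]]'

```text
clock: 3.75
position: [0.6429, 0.0491, 0.1226]
ee_rot: [0.0, 0.997, -0.08, 0.0]
contact_force: [-0.7, -0.6, -0.0]
width: 0.044
gripper_force: 41.2
```

```bash
python3 - <<'E'
from h import *
s=manip.get_state();im=manip.get_image("wrist")[:,:,::-1]
np.save("s2.npy",s,allow_pickle=True);cv2.imwrite("pics/w2.png",im)
plan((.6432,.0467),-99.4,.046)
E
```

```text
shift [0.0018 0.0008 0.0957] turn 0.0008 yaw now -99.3 pos [0.642  0.0476 0.1226] q6 1.7 t 3.8 w 0.043828706157777626
```

View pics/w2.png

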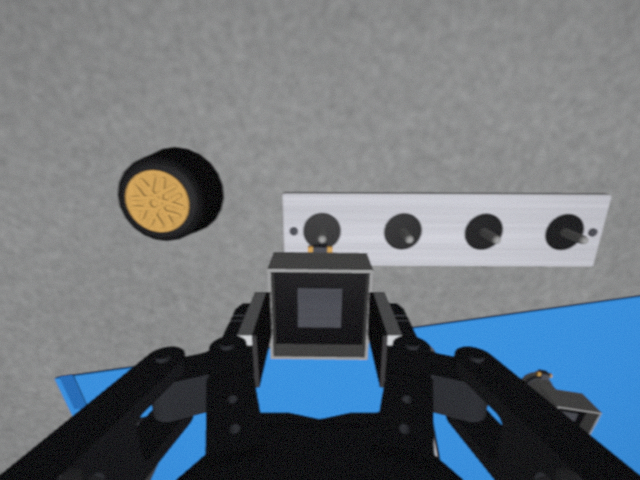

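The post feet show at (322,230), (403,231), (484,231) and (566,232), and the held nozzle is square between the pads. I check the feet against the top-view estimate.

```bash
python3 - <<'E'
from h import *
s=np.load("s2.npy",allow_pickle=True).item()
s2=manip.get_state()
for q in(s,s2): print(bp("wrist",[(322,230),(403,231),(484,231),(566,232)],.012,q).round(4).tolist(),bp("wrist",[(321,240),(409,240),(497,239),(585,239)],.036,q).round(4).tolist())
for n in (.17,):
  print(square(bp("wrist",[(270,270),(372,270),(368,357),(275,357)],s["position"][2]-.0371+.058,s2)))
E
```

```text
[[0.6434, 0.0469], [0.6321, -0.0181], [0.6216, -0.0831], [0.6101, -0.1489]] [[0.6427, 0.0479], [0.6323, -0.017], [0.6226, -0.0819], [0.6122, -0.1466]]
[[0.6424, 0.0453], [0.6309, -0.0197], [0.6203, -0.0847], [0.6087, -0.1506]] [[0.6417, 0.0463], [0.6311, -0.0186], [0.6213, -0.0835], [0.6108, -0.1483]]
(array([0.6407, 0.0469]), np.float64(-9.1), array([43.9, 44.1, 43.7, 44.1]))
```

>>> move_arm --deltas '[[[0.0025, 0.001, 0, 0, 1], [0.0025, 0.001, 0.03, 0, 1], [0.0025, 0.001, 0.06, 0, 1], [0.0025, 0.001, 0.08, 0, 1], [0.0025, 0.001, 0.09, 0, 1], [0.0025, 0.001, 0.0955, 0, 1], [0.0025, 0.001, 0.0955, 0, 1], [0.0025, 0.001, 0.0955, 0, 1]]]'

```text
clock: 4.6
position: [0.645, 0.0459, 0.0473]
ee_rot: [0.0, 0.997, -0.082, 0.001]
contact_force: [0.1, -0.4, -0.4]
width: 0.0438
gripper_force: 41.2
```

>>> move_arm --deltas '[[[0, 0, 0.002, 0, 1], [0, 0, 0.002, 0, 1], [0, 0, 0.002, 0, -1], [0, 0, 0.002, 0, -1], [0, 0, 0.002, 0, -1], [0, 0, 0.002, 0, -1], [0, 0, 0.002, 0, -1], [0, 0, 0.002, 0, -1], [0, 0, -0.03, 0, -1], [0, 0, -0.07, 0, -1], [0, 0, -0.12, 0, -1], [0, 0, -0.12, 0, -1]]]'

```text
clock: 5.8
position: [0.6484, 0.0462, 0.1487]
ee_rot: [-0.0, 0.997, -0.082, 0.006]
contact_force: [0.9, 0.2, 0.9]
width: 0.0855
gripper_force: 0.0
```

```bash
python3 - <<'E'
from h import *
s=manip.get_state();im=manip.get_image("wrist")[:,:,::-1]
np.save("s3.npy",s,allow_pickle=True);cv2.imwrite("pics/w3.png",im)
plan((.456,-.133),71,.14)
E
```

```text
shift [-0.1985  0.26    0.0057] turn 0.08 yaw now -99.4 pos [0.6466 0.0463 0.1459] q6 1.7 t 5.85 w 0.08510070207335778
```

View pics/w3.png

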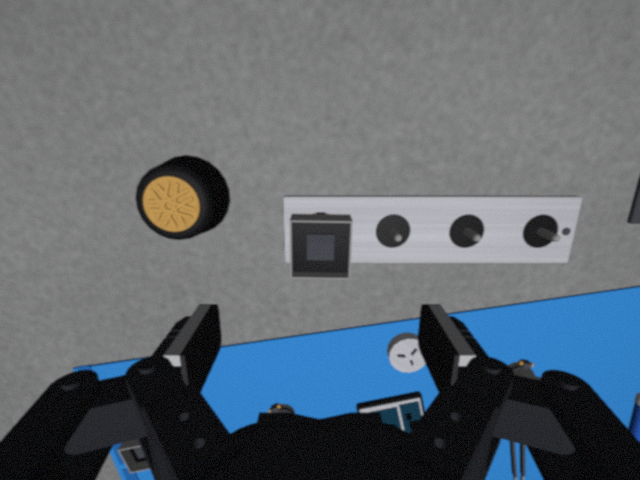

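The 46 sits over post_1, head at (321,248), collar hidden down on the bar. Next is the 38.

>>> move_arm --deltas '[[[-0.198, 0.26, 0.006, 0.08, -1], [-0.198, 0.26, 0.006, 0.08, -1], [-0.198, 0.26, 0.006, 0.08, -1], [-0.198, 0.26, 0.006, 0.08, -1], [-0.198, 0.26, 0.006, 0.08, -1], [-0.198, 0.26, 0.006, 0.08, -1], [-0.198, 0.26, 0.006, 0.08, -1], [-0.198, 0.26, 0.006, 0.08, -1], [-0.198, 0.26, 0.006, 0.08, -1], [-0.198, 0.26, 0.006, 0.08, -1]]]'

```text
clock: 6.85
position: [0.4551, -0.1322, 0.1374]
ee_rot: [-0.0, 0.986, -0.164, 0.0]
contact_force: [-0.3, -0.6, -0.9]
width: 0.0857
gripper_force: 0.0
```

```bash
python3 - <<'E'
from h import *
s=manip.get_state();im=manip.get_image("wrist")[:,:,::-1]
np.save("s4.npy",s,allow_pickle=True);cv2.imwrite("pics/w4.png",im)
s=np.load("s3.npy",allow_pickle=True).item()
print(square(bp("wrist",[(292,221),(351,221),(349,277),(292,277)],.066,manip.get_state()*0 if 0 else s)))
plan((.456,-.133),71,.038)
E
```

```text
(array([0.643 , 0.0459]), np.float64(-9.8), array([42.7, 43.8, 43.4, 43.8]))
shift [0.0015 0.0005 0.1243] turn 0.0008 yaw now -108.9 pos [ 0.455  -0.1322  0.1374] q6 1.47 t 6.9 w 0.0857048038975366
```

View pics/w4.png

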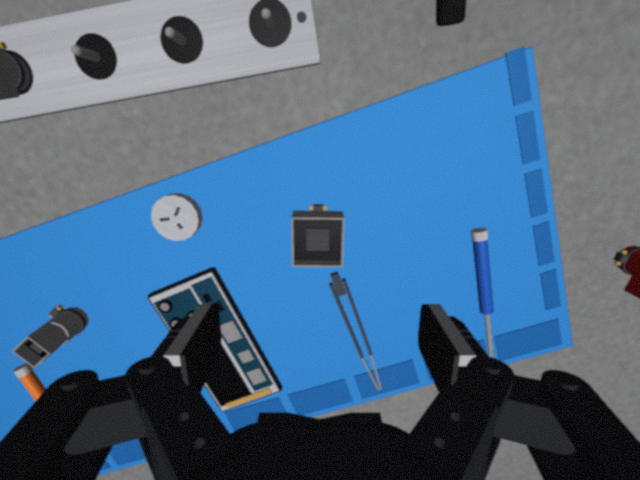

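```bash
python3 - <<'E'
from h import *
s=np.load("s4.npy",allow_pickle=True).item()
c,a,L=square(bp("wrist",[(292,219),(343,219),(343,267),(292,267)],.058,s));print(c,a,L)
plan((c+[.4544,-.1319])/2,71,.038)
E
```

```text
[ 0.4552 -0.1308] -18.9 [36.3 36.8 37.9 36.8]
shift [-0.0005 -0.0009  0.1243] turn 0.0008 yaw now -108.9 pos [ 0.455  -0.1322  0.1374] q6 1.47 t 6.9 w 0.0857048038975366
```

>>> move_arm --deltas '[[[0, -0.001, 0.03, 0, -0.6], [0, -0.001, 0.08, 0, -0.6], [0, -0.001, 0.11, 0, -0.6], [0, -0.001, 0.124, 0, -0.6], [0, -0.001, 0.124, 0, -0.6], [0, -0.001, 0.124, 0, 1], [0, -0.001, 0.124, 0, 1], [0, -0.001, 0.124, 0, 1], [0, -0.001, 0.124, 0, 1], [0, -0.001, 0.124, 0, 1], [0, -0.001, 0.124, 0, 1], [0, -0.001, 0.124, 0, 1]]]'

```text
clock: 8.1
position: [0.4558, -0.1325, 0.0399]
ee_rot: [0.0, 0.986, -0.165, 0.002]
contact_force: [0.1, 2.7, 5.9]
width: 0.0353
gripper_force: 39.7
```

```bash
python3 -c "
from h import *
plan((.6323,-.0185),-9.4,.126)"
```

```text
shift [ 0.1625 -0.2067 -0.1069] turn 0.6698 yaw now -109.0 pos [ 0.4558 -0.1325  0.0399] q6 1.47 t 8.1 w 0.03525961499127576
```

>>> move_arm --deltas '[[[0, 0, -0.05, -0.05, 1], [0, 0, -0.107, -0.1, 1], [0.05, -0.07, -0.107, -0.83, 1], [0.1, -0.13, -0.107, -0.83, 1], [0.14, -0.18, -0.107, -0.83, 1], [0.162, -0.207, -0.107, -0.83, 1], [0.162, -0.207, -0.107, -0.83, 1], [0.162, -0.207, -0.107, -0.83, 1], [0.162, -0.207, -0.107, -0.83, 1], [0.162, -0.207, -0.107, -0.83, 1], [0.162, -0.207, -0.107, -0.83, 1], [0.162, -0.207, -0.107, -0.83, 1]]]'

```text
clock: 9.3
position: [0.6306, -0.018, 0.1242]
ee_rot: [0.0, 0.77, 0.638, -0.0]
contact_force: [-0.6, -0.5, -0.2]
width: 0.0346
gripper_force: 40.0
```

```bash
python3 -c "
from h import *
plan((.6323,-.0185),-9.4,.126)"
```

```text
shift [-0.0003  0.0022 -0.0023] turn -0.0108 yaw now -10.7 pos [ 0.6306 -0.018   0.1242] q6 0.05 t 9.3 w 0.034633675007409596
```

>>> move_arm --deltas '[[[0, 0.002, 0, -0.011, 1], [0, 0.002, 0.03, -0.011, 1], [0, 0.002, 0.06, -0.011, 1], [0, 0.002, 0.08, -0.011, 1], [0, 0.002, 0.09, -0.011, 1], [0, 0.002, 0.0965, -0.011, 1], [0, 0.002, 0.0965, -0.011, 1], [0, 0.002, 0.0965, -0.011, 1]]]'

```text
clock: 10.1
position: [0.6319, -0.0182, 0.0481]
ee_rot: [-0.0, 0.765, 0.644, -0.0]
contact_force: [-3.3, -0.0, 4.8]
width: 0.0348
gripper_force: 40.6
```

>>> move_arm --deltas '[[[0, 0, 0, 0, -1], [0, 0, 0, 0, -1], [0, 0, 0, 0, -1], [0, 0, 0, 0, -1], [0, 0, 0, 0, -1], [0, 0, 0, 0, -1], [0, 0, -0.03, 0, -1], [0, 0, -0.07, 0, -1], [0, 0, -0.12, 0, -1], [0, 0, -0.12, 0, -1], [0, 0, -0.12, 0, -1]]]'

```text
clock: 11.2
position: [0.633, -0.0182, 0.144]
ee_rot: [0.001, 0.765, 0.645, 0.001]
contact_force: [-0.4, -0.5, 0.3]
width: 0.0852
gripper_force: 0.0
```

```bash
python3 - <<'E'
from h import *
s=manip.get_state();im=manip.get_image("wrist")[:,:,::-1]
np.save("s5.npy",s,allow_pickle=True);cv2.imwrite("pics/w5.png",im)
plan((.4605,.2503),4,.14)
E
```

```text
shift [ 0.2944 -0.268   0.0033] turn -0.1145 yaw now -9.7 pos [ 0.632  -0.0181  0.1426] q6 0.03 t 11.25 w 0.0852962442702196
```

View pics/w5.png

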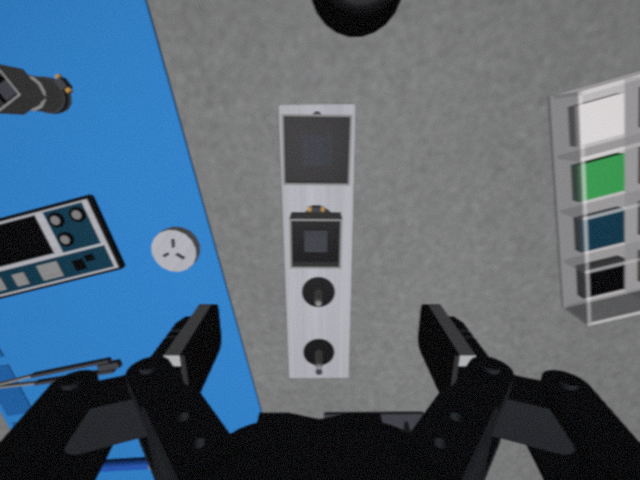

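Both 46 (317,150) and 38 (316,240) stand in line with the posts. Next is the 30.

>>> move_arm --deltas '[[[0.294, -0.268, 0.003, -0.115, -1], [0.294, -0.268, 0.003, -0.115, -1], [0.294, -0.268, 0.003, -0.115, -1], [0.294, -0.268, 0.003, -0.115, -1], [0.294, -0.268, 0.003, -0.115, -1], [0.294, -0.268, 0.003, -0.115, -1], [0.294, -0.268, 0.003, -0.115, -1], [0.294, -0.268, 0.003, -0.115, -1], [0.294, -0.268, 0.003, -0.115, -1], [0.294, -0.268, 0.003, -0.115, -1], [0.294, -0.268, 0.003, -0.115, -1]]]'

```text
clock: 12.35
position: [0.4615, 0.2488, 0.14]
ee_rot: [0.0, 0.682, 0.731, -0.0]
contact_force: [-0.3, 0.4, -0.4]
width: 0.0857
gripper_force: 0.0
```

```bash
python3 - <<'E'
from h import *
s=manip.get_state();im=manip.get_image("wrist")[:,:,::-1]
np.save("s6.npy",s,allow_pickle=True);cv2.imwrite("pics/w6.png",im)
plan((.4605,.2503),4,.040)
E
```

```text
shift [ 0.0019 -0.0011  0.1251] turn -0.0004 yaw now 4.0 pos [0.4615 0.2489 0.1401] q6 0.29 t 12.4 w 0.0852849747655994
```

View pics/w6.png

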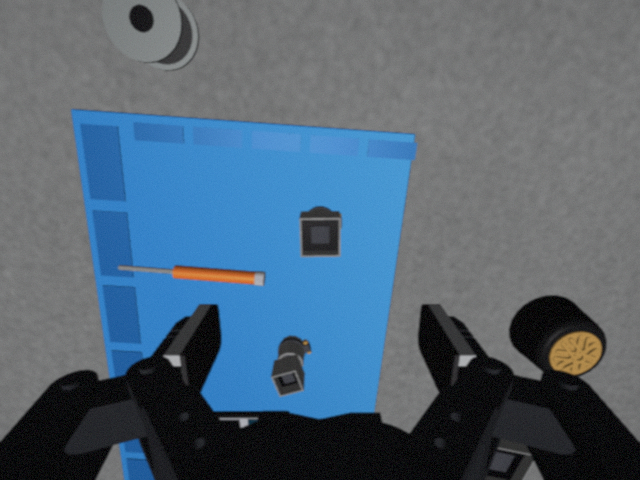

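```bash
python3 - <<'E'
from h import *
s=np.load("s6.npy",allow_pickle=True).item()
c,a,L=square(bp("wrist",[(300,219),(341,219),(340,256),(301,256)],.058,s));print(c,a,L)
plan((c+[.4605,.2503])/2,4,.040)
E
```

```text
[0.4619 0.2526] 4.0 [29.5 28.3 29.  28.3]
shift [ 0.0033 -0.0002  0.1251] turn -0.0004 yaw now 4.0 pos [0.4615 0.2489 0.1401] q6 0.29 t 12.4 w 0.0852849747655994
```

>>> move_arm --deltas '[[[0.0033, 0, 0.03, 0, -0.5], [0.0033, 0, 0.08, 0, -0.5], [0.0033, 0, 0.11, 0, -0.5], [0.0033, 0, 0.125, 0, -0.5], [0.0033, 0, 0.125, 0, -0.5], [0.0033, 0, 0.125, 0, 1], [0.0033, 0, 0.125, 0, 1], [0.0033, 0, 0.125, 0, 1], [0.0033, 0, 0.125, 0, 1], [0.0033, 0, 0.125, 0, 1], [0.0033, 0, 0.125, 0, 1], [0.0033, 0, 0.125, 0, 1]]]'

```text
clock: 13.6
position: [0.4652, 0.2544, 0.0456]
ee_rot: [0.003, 0.681, 0.732, 0.005]
contact_force: [-0.8, -0.8, 21.1]
width: 0.0008
gripper_force: 33.9
```

```bash
python3 -c "
from h import *
plan((.6213,-.0838),-9.4,.130)"
```

```text
shift [-0.4352  0.1657 -0.105 ] turn 0.1123 yaw now 4.1 pos [0.4652 0.2544 0.0456] q6 0.3 t 13.6 w 0.0007827804429263095
```

The fingers closed to nothing and there is 21 N upward, so the grasp missed. I raise and look.

>>> move_arm --deltas '[[[0, 0, -0.01, 0, 1], [0, 0, -0.04, 0, 1], [0, 0, -0.09, 0, 1], [0, 0, -0.14, 0, 1], [0, 0, -0.14, 0, -1], [0, 0, -0.14, 0, -1], [0, 0, -0.14, 0, -1], [0, 0, -0.14, 0, -1]]]'

```text
clock: 14.4
position: [0.4596, 0.2521, 0.151]
ee_rot: [-0.001, 0.682, 0.732, -0.001]
contact_force: [-1.0, -1.1, 0.5]
width: 0.0581
gripper_force: 0.0
```

```bash
python3 - <<'E'
from h import *
s=manip.get_state();im=manip.get_image("wrist")[:,:,::-1]
np.save("s7.npy",s,allow_pickle=True);cv2.imwrite("pics/w7.png",im)
t=manip.get_image("top")[:,:,::-1];cv2.imwrite("pics/top7.png",t)
b=manip.get_image("side")[:,:,::-1];cv2.imwrite("pics/side7.png",b)
c=lambda i,x,y,w,h:cv2.resize(i[y:y+h,x:x+w],(400,300),interpolation=cv2.INTER_CUBIC)
cv2.imwrite("pics/m7.png",np.vstack([np.hstack([c(im,0,0,640,480),c(im,240,150,160,120)]),np.hstack([c(t,110,240,160,120),c(b,200,110,160,120)])]))
print(s["position"],s["width"],s["clock"])
E
```

```text
[0.45957377 0.25213004 0.15097693] 0.058068920310228055 14.4
```

View pics/m7.png

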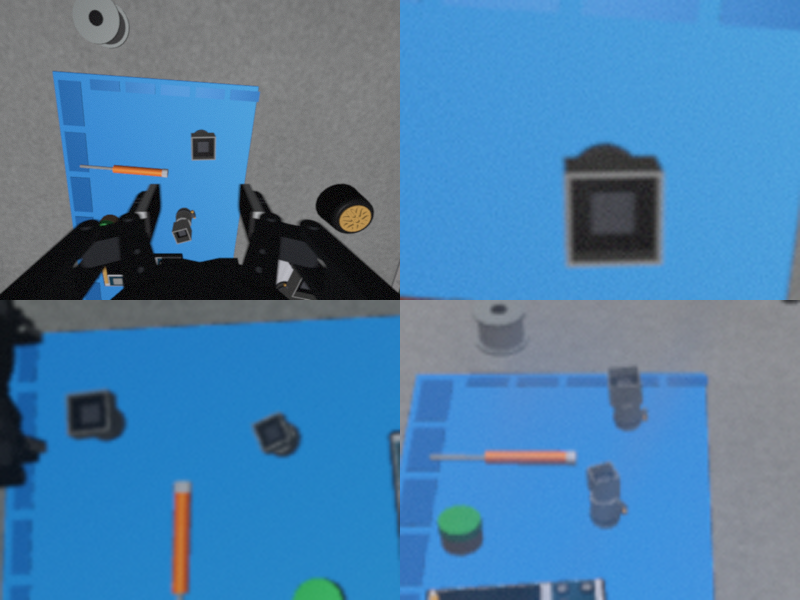

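The 30 is still upright near its old place: in the top picture about (145,286), in the wrist picture about (326,238). The fingers probably went inside the opening. I will measure again and use full opening, checking the width before closing.

```bash
python3 - <<'E'
from h import *
s=np.load("s7.npy",allow_pickle=True).item()
print(square(bp("wrist",[(306.8,219.2),(344.8,219.2),(344.8,255.6),(307.6,256)],.058,s)))
print(square(bp("wrist",[(306.8,219.2),(344.8,219.2),(344.8,255.6),(307.6,256)],.058,manip.get_state())))
print(square(bp("top",np.array([(67,95),(110,90),(113,133),(69,138)])/2.5+[110,240],.058)))
plan((.466,.2545),4,.075)
E
```

```text
(array([0.4642, 0.2527]), np.float64(4.8), array([28.6, 29.2, 28.9, 29.5]))
(array([0.4648, 0.2528]), np.float64(4.7), array([28.6, 29.2, 29. , 29.5]))
(array([0.4615, 0.2495]), np.float64(4.2), array([31. , 31.4, 31.5, 31.3]))
shift [0.0022 0.0077 0.0954] turn 0.0005 yaw now 4.1 pos [0.4601 0.2523 0.1513] q6 0.3 t 14.55 w 0.07892233153293889
```

>>> move_arm --deltas '[[[-0.001, 0.004, 0.05, 0, -1], [-0.001, 0.004, 0.09, 0, -1], [-0.001, 0.004, 0.11, 0, -1], [-0.001, 0.004, 0.13, 0, -1], [-0.001, 0.004, 0.141, 0, -1], [-0.001, 0.004, 0.141, 0, -1], [-0.001, 0.004, 0.141, 0, -1]]]'

```text
clock: 15.25
position: [0.4643, 0.2521, 0.0398]
ee_rot: [0.0, 0.682, 0.732, 0.0]
contact_force: [-0.7, 0.6, -0.5]
width: 0.0853
gripper_force: 0.0
```

>>> move_arm --deltas '[[[0, 0, 0.0035, 0, -1], [0, 0, 0.0035, 0, 1], [0, 0, 0.0035, 0, 1], [0, 0, 0.0035, 0, 1], [0, 0, 0.0035, 0, 1], [0, 0, 0.0035, 0, 1], [0, 0, 0.0035, 0, 1]]]'

```text
clock: 15.95
position: [0.464, 0.252, 0.0372]
ee_rot: [0.0, 0.682, 0.732, 0.0]
contact_force: [-0.6, -0.3, 4.4]
width: 0.0286
gripper_force: 40.0
```

```bash
python3 -c "
from h import *
plan((.6213,-.0838),-9.4,.130)"
```

```text
shift [-0.4327  0.1664 -0.116 ] turn 0.1122 yaw now 4.1 pos [0.464  0.252  0.0372] q6 0.29 t 15.95 w 0.0285982130006155
```

>>> move_arm --deltas '[[[0, 0, -0.05, 0, 1], [0, 0, -0.11, 0, 1], [-0.05, 0.02, -0.116, 0.02, 1], [-0.433, 0.1665, -0.116, 0.112, 1], [-0.433, 0.1665, -0.116, 0.112, 1], [-0.433, 0.1665, -0.116, 0.112, 1], [-0.433, 0.1665, -0.116, 0.112, 1], [-0.433, 0.1665, -0.116, 0.112, 1], [-0.433, 0.1665, -0.116, 0.112, 1], [-0.433, 0.1665, -0.116, 0.112, 1], [-0.433, 0.1665, -0.116, 0.112, 1], [-0.433, 0.1665, -0.116, 0.112, 1]]]'

```text
clock: 17.15
position: [0.6208, -0.0845, 0.1287]
ee_rot: [-0.001, 0.763, 0.646, -0.0]
contact_force: [-0.3, 0.1, -0.6]
width: 0.0284
gripper_force: 40.0
```

```bash
python3 -c "
from h import *
manip.get_image('side')
plan((.6213,-.0838),-9.4,.0455)"
```

```text
shift [-0.0002  0.0012  0.1042] turn 0.0 yaw now -9.4 pos [ 0.6205 -0.0836  0.1289] q6 -0.08 t 17.2 w 0.028380559229156953
```

>>> move_arm --deltas '[[[0, 0.001, 0.03, 0, 1], [0, 0.001, 0.06, 0, 1], [0, 0.001, 0.08, 0, 1], [0, 0.001, 0.095, 0, 1], [0, 0.001, 0.1045, 0, 1], [0, 0.001, 0.1045, 0, 1], [0, 0.001, 0.1045, 0, 1]]]'

```text
clock: 17.9
position: [0.6225, -0.0839, 0.0465]
ee_rot: [0.0, 0.762, 0.647, 0.0]
contact_force: [-0.5, -0.0, -0.8]
width: 0.0283
gripper_force: 39.9
```

>>> move_arm --deltas '[[[0, 0, 0.001, 0, 1], [0, 0, 0.001, 0, -1], [0, 0, 0.001, 0, -1], [0, 0, 0.001, 0, -1], [0, 0, 0.001, 0, -1], [0, 0, 0.001, 0, -1], [0, 0, 0.001, 0, -1], [0, 0, -0.03, 0, -1], [0, 0, -0.07, 0, -1], [0, 0, -0.12, 0, -1], [0, 0, -0.12, 0, -1], [0, 0, -0.12, 0, -1]]]'

```text
clock: 19.1
position: [0.6227, -0.0844, 0.1433]
ee_rot: [0.001, 0.763, 0.647, 0.001]
contact_force: [-0.3, -0.1, 0.6]
width: 0.0854
gripper_force: 0.0
```

```bash
python3 - <<'E'
from h import *
plan((.4414,.1185),19.2,.14)
E
```

```text
shift [ 0.2133 -0.265   0.0033] turn -0.2381 yaw now -9.4 pos [ 0.6227 -0.0844  0.1433] q6 -0.08 t 19.1 w 0.08536308209973978
```

>>> move_arm --deltas '[[[0.213, -0.265, 0.003, -0.238, -1], [0.213, -0.265, 0.003, -0.238, -1], [0.213, -0.265, 0.003, -0.238, -1], [0.213, -0.265, 0.003, -0.238, -1], [0.213, -0.265, 0.003, -0.238, -1], [0.213, -0.265, 0.003, -0.238, -1], [0.213, -0.265, 0.003, -0.238, -1], [0.213, -0.265, 0.003, -0.238, -1], [0.213, -0.265, 0.003, -0.238, -1], [0.213, -0.265, 0.003, -0.238, -1]]]'

```text
clock: 20.1
position: [0.4416, 0.1176, 0.1392]
ee_rot: [0.0, 0.58, 0.815, -0.0]
contact_force: [0.9, -1.3, 0.9]
width: 0.0856
gripper_force: 0.0
```

```bash
python3 - <<'E'
from h import *
manip.get_image("side")
s=manip.get_state();im=manip.get_image("wrist")[:,:,::-1]
np.save("s8.npy",s,allow_pickle=True);cv2.imwrite("pics/w8.png",im)
plan((.4414,.1185),19.2,.04)
E
```

```text
shift [0.001  0.0004 0.1241] turn -0.0009 yaw now 19.1 pos [0.4414 0.1177 0.1393] q6 -0.22 t 20.2 w 0.08539969373612367
```

View pics/w8.png

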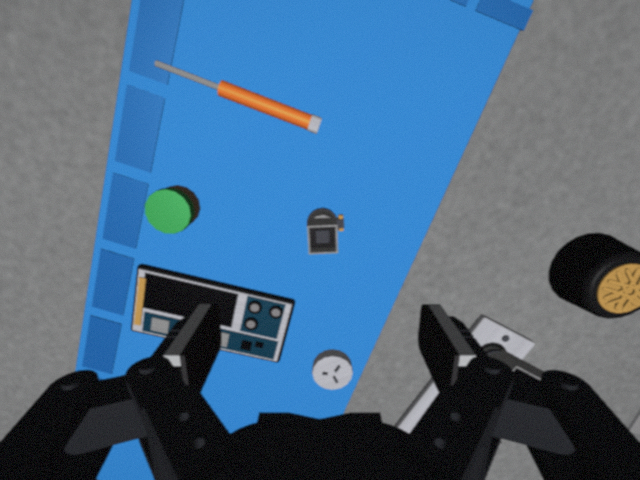

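The 22 head's corners are (308,227), (338,224), (339,253), (309,254), and the phone's edge is about 30 px clear of the left finger's path.

```bash
python3 - <<'E'
from h import *
s=np.load("s8.npy",allow_pickle=True).item()
c,a,L=square(bp("wrist",[(308,226),(338,224.5),(338.5,253),(309,254)],.058,s));print(c,a,L)
plan((c+[.4414,.1185])/2,20,.0415)
E
```

```text
[0.4433 0.1211] 21.2 [21.6 21.8 21.8 21.5]
shift [0.0021 0.002  0.1223] turn -0.0075 yaw now 19.1 pos [0.4414 0.1177 0.1393] q6 -0.22 t 20.2 w 0.08539969373612367
```

>>> move_arm --deltas '[[[0.002, 0.002, 0.04, -0.007, -1], [0.002, 0.002, 0.08, -0.007, -1], [0.002, 0.002, 0.11, -0.007, -1], [0.002, 0.002, 0.122, -0.007, -1], [0.002, 0.002, 0.122, -0.007, -1], [0.002, 0.002, 0.122, -0.007, 1], [0.002, 0.002, 0.122, -0.007, 1], [0.002, 0.002, 0.122, -0.007, 1], [0.002, 0.002, 0.122, -0.007, 1], [0.002, 0.002, 0.122, -0.007, 1], [0.002, 0.002, 0.122, -0.007, 1]]]'

```text
clock: 21.3
position: [0.4406, 0.1201, 0.0437]
ee_rot: [-0.0, 0.573, 0.819, -0.001]
contact_force: [-4.9, -2.3, 20.4]
width: 0.0004
gripper_force: 10.6
```

```bash
python3 -c "
from h import *
plan((.6105,-.1492),-9.4,.132)"
```

```text
shift [-0.389   0.0838 -0.1104] turn 0.2455 yaw now 20.1 pos [0.4406 0.1201 0.0437] q6 -0.24 t 21.3 w 0.0004384571868840554
```

The pads slipped up off the head again because the grip was too high. The 30 held at 0.037. I raise and look once more.

>>> move_arm --deltas '[[[0, 0, -0.01, 0, 1], [0, 0, -0.04, 0, 1], [0, 0, -0.09, 0, 1], [0, 0, -0.12, 0, 1], [0, 0, -0.12, 0, -1], [0, 0, -0.12, 0, -1], [0, 0, -0.12, 0, -1], [0, 0, -0.12, 0, -1], [0, 0, -0.12, 0, -1], [0, 0, -0.12, 0, -1]]]'

```text
clock: 22.3
position: [0.4413, 0.1204, 0.1373]
ee_rot: [-0.001, 0.573, 0.819, -0.001]
contact_force: [0.1, -0.5, -0.1]
width: 0.0847
gripper_force: 0.0
```

```bash
python3 - <<'E'
from h import *
s=manip.get_state();im=manip.get_image("wrist")[:,:,::-1]
np.save("s9.npy",s,allow_pickle=True);cv2.imwrite("pics/w9.png",im)
t=manip.get_image("top")[:,:,::-1]
b=manip.get_image("side")[:,:,::-1]
c=lambda i,x,y,w,h:cv2.resize(i[y:y+h,x:x+w],(400,300),interpolation=cv2.INTER_CUBIC)
cv2.imwrite("pics/m9.png",np.vstack([np.hstack([c(im,0,0,640,480),c(im,260,180,120,90)]),np.hstack([c(t,160,240,120,90),c(b,240,150,80,60)])]))
print(s["position"],s["width"],s["clock"])
E
```

```text
[0.44131321 0.12041631 0.1373068 ] 0.08468368793167544 22.3
```

View pics/m9.png

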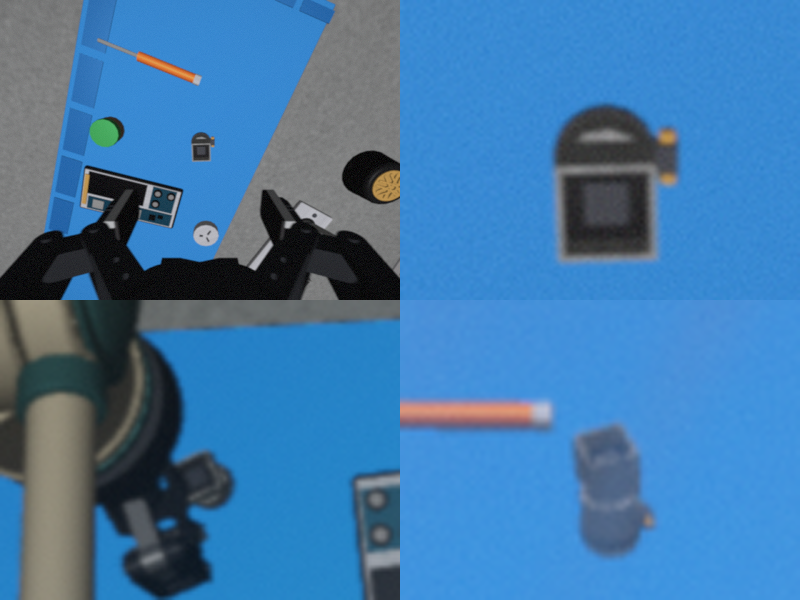

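The 22 is still upright. Its clamp lug with the brass screw sticks out towards the right finger, so I will grip across the other two sides, more gently and with a ramped closing.

```bash
python3 - <<'E'
from h import *
s=np.load("s9.npy",allow_pickle=True).item()
p=(np.array([(157,167),(255,165),(257,258),(160,261)])/3.3333+[260,180])
c,a,L=square(bp("wrist",p,.058,s));print(c,a,L)
plan(c,a-90,.138)
E
```

```text
[0.443 0.121] 21.6 [21.1 21.4 21.5 21.6]
shift [ 0.0001  0.0019 -0.0003] turn 0.7368 yaw now 20.0 pos [0.4416 0.1204 0.1377] q6 -0.24 t 22.45 w 0.08522093532074615
```

>>> move_arm --deltas '[[[0, 0.001, 0, 0.737, -1], [0, 0.001, 0, 0.737, -1], [0, 0.001, 0, 0.737, -1], [0, 0.001, 0, 0.737, -1], [0, 0.001, 0, 0.737, -1], [0, 0.001, 0, 0.737, -1], [0, 0.001, 0, 0.737, -1], [0, 0.001, 0, 0.737, -1], [0, 0.001, 0, 0.737, -1], [0, 0.001, 0, 0.737, -1], [0, 0.001, 0, 0.737, -1], [0, 0.001, 0, 0.737, -1]]]' --squeeze 25

```text
clock: 23.65
position: [0.4424, 0.1207, 0.1379]
ee_rot: [0.0, 0.982, 0.187, -0.0]
contact_force: [-0.3, -0.2, -0.3]
width: 0.0855
gripper_force: 0.0
```

```bash
python3 -c "
from h import *
plan((.4427,.1205),-69,.039)"
```

```text
shift [0.0002 0.0004 0.1237] turn 0.005 yaw now -68.4 pos [0.4424 0.1207 0.1379] q6 1.31 t 23.65 w 0.08545267521949419
```

>>> move_arm --deltas '[[[0, 0, 0.04, 0, -1], [0, 0, 0.08, 0, -1], [0, 0, 0.11, 0, -1], [0, 0, 0.124, 0, -1], [0, 0, 0.124, 0, -0.5], [0, 0, 0.124, 0, 0], [0, 0, 0.124, 0, 0.2], [0, 0, 0.124, 0, 0.2]]]'

```text
clock: 24.45
position: [0.4433, 0.1208, 0.0397]
ee_rot: [0.0, 0.982, 0.187, 0.001]
contact_force: [0.1, 0.3, 0.6]
width: 0.0342
gripper_force: 0.0
```

>>> move_arm --deltas '[[[0, 0, 0, 0, 0.3], [0, 0, 0, 0, 0.36], [0, 0, 0, 0, 0.42], [0, 0, 0, 0, 0.46], [0, 0, 0, 0, 0.5], [0, 0, 0, 0, 0.54], [0, 0, 0, 0, 0.58], [0, 0, 0, 0, 0.6]]]'

```text
clock: 25.25
position: [0.4426, 0.1207, 0.0389]
ee_rot: [0.0, 0.982, 0.187, 0.0]
contact_force: [-1.6, -0.1, 3.2]
width: 0.0206
gripper_force: 24.5
```

The 22 is held at 20.6 mm. I lift it, move to post_4 and turn across the row.

```bash
python3 -c "
from h import *
plan((.6105,-.1492),-9.4,.132)"
```

```text
shift [ 0.0711  0.391  -0.1162] turn -0.4918 yaw now -68.4 pos [0.4426 0.1207 0.0389] q6 1.31 t 25.25 w 0.02056156887576423
```

>>> move_arm --deltas '[[[0, 0, -0.03, 0, 0.6], [0, 0, -0.08, 0, 0.6], [0.002, 0.01, -0.116, -0.03, 0.6], [0.071, 0.391, -0.116, -0.492, 0.6], [0.071, 0.391, -0.116, -0.492, 0.6], [0.071, 0.391, -0.116, -0.492, 0.6], [0.071, 0.391, -0.116, -0.492, 0.6], [0.071, 0.391, -0.116, -0.492, 0.6], [0.071, 0.391, -0.116, -0.492, 0.6], [0.071, 0.391, -0.116, -0.492, 0.6], [0.071, 0.391, -0.116, -0.492, 0.6], [0.071, 0.391, -0.116, -0.492, 0.6]]]'

```text
clock: 26.45
position: [0.6094, -0.1489, 0.1306]
ee_rot: [-0.001, 0.763, 0.646, -0.0]
contact_force: [0.1, 1.2, -1.2]
width: 0.0205
gripper_force: 24.8
```

```bash
python3 - <<'E'
from h import *
manip.get_image("side")
plan((.6105,-.1492),-9.4,.0472)
s=manip.get_state();im=manip.get_image("wrist")[:,:,::-1]
cv2.imwrite("pics/w10.png",im)
E
```

```text
shift [-0.0011  0.0021  0.1046] turn -0.0004 yaw now -9.4 pos [ 0.6092 -0.1482  0.1308] q6 -0.19 t 26.5 w 0.020785541112099962
```

View pics/w10.png

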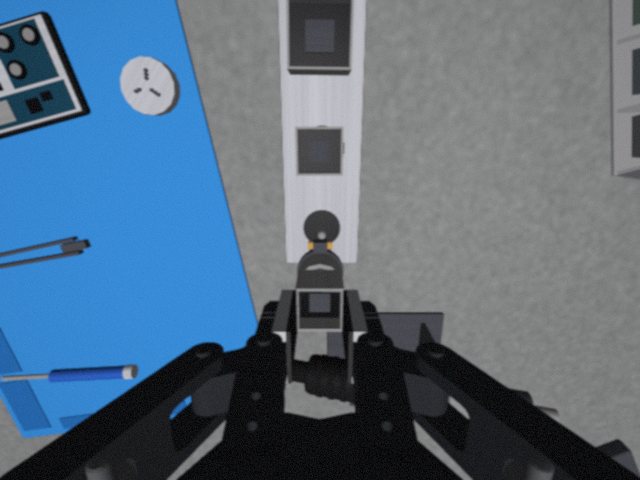

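The 22 is held upright in the pads, lined up in column with post_4 (322,228). The 30 (320,151) sits on post_3. I lower it.

>>> move_arm --deltas '[[[-0.001, 0.002, 0.03, 0, 0.6], [-0.001, 0.002, 0.06, 0, 0.6], [-0.001, 0.002, 0.08, 0, 0.6], [-0.001, 0.002, 0.095, 0, 0.6], [-0.001, 0.002, 0.1045, 0, 0.6], [-0.001, 0.002, 0.1045, 0, 0.6], [-0.001, 0.002, 0.1045, 0, 0.6]]]'

```text
clock: 27.25
position: [0.6122, -0.1502, 0.0487]
ee_rot: [0.001, 0.762, 0.647, 0.0]
contact_force: [-0.4, -0.0, 1.0]
width: 0.0208
gripper_force: 24.8
```

>>> move_arm --deltas '[[[0, 0, 0.0015, 0, 0.6], [0, 0, 0.0015, 0, 0.6], [0, 0, 0.0015, 0, 0.3], [0, 0, 0.0015, 0, 0], [0, 0, 0.0015, 0, -0.5], [0, 0, 0.0015, 0, -0.5], [0, 0, 0.0015, 0, -0.5], [0, 0, -0.03, 0, -0.5], [0, 0, -0.07, 0, -0.5], [0, 0, -0.12, 0, -0.5], [0, 0, -0.16, 0, -0.5], [0, 0, -0.16, 0, -0.5]]]'

```text
clock: 28.45
position: [0.6149, -0.1514, 0.1817]
ee_rot: [0.005, 0.763, 0.647, 0.003]
contact_force: [-0.1, -0.2, -0.2]
width: 0.064
gripper_force: 0.0
```

>>> move_arm --deltas '[[[0, -0.15, -0.05, 0, -1], [0, -0.25, -0.05, 0, -1], [0, -0.25, -0.05, 0, -1], [0, -0.25, -0.05, 0, -1], [0, -0.25, -0.05, 0, -1], [0, -0.25, -0.05, 0, -1], [0, -0.25, -0.05, 0, -1]]]'

```text
clock: 29.15
position: [0.4154, -0.118, 0.2159]
ee_rot: [0.001, 0.763, 0.647, 0.0]
contact_force: [-0.7, -0.1, -0.1]
width: 0.0858
gripper_force: 0.0
```

```bash
python3 - <<'E'
from h import *
t=manip.get_image("top")[:,:,::-1];b=manip.get_image("side")[:,:,::-1];w=manip.get_image("wrist")[:,:,::-1]
c=lambda i,x,y,w,h:cv2.resize(i[y:y+h,x:x+w],(400,300),interpolation=cv2.INTER_CUBIC)
cv2.imwrite("pics/m11.png",np.vstack([np.hstack([c(t,230,150,160,120),c(b,320,190,160,120)]),np.hstack([c(t,0,0,640,480),c(w,0,0,640,480)])]))
s=manip.get_state();print(s["position"],s["clock"])
E
```

```text
[ 0.41557744 -0.11804678  0.2154643 ] 29.3
```

View pics/m11.png

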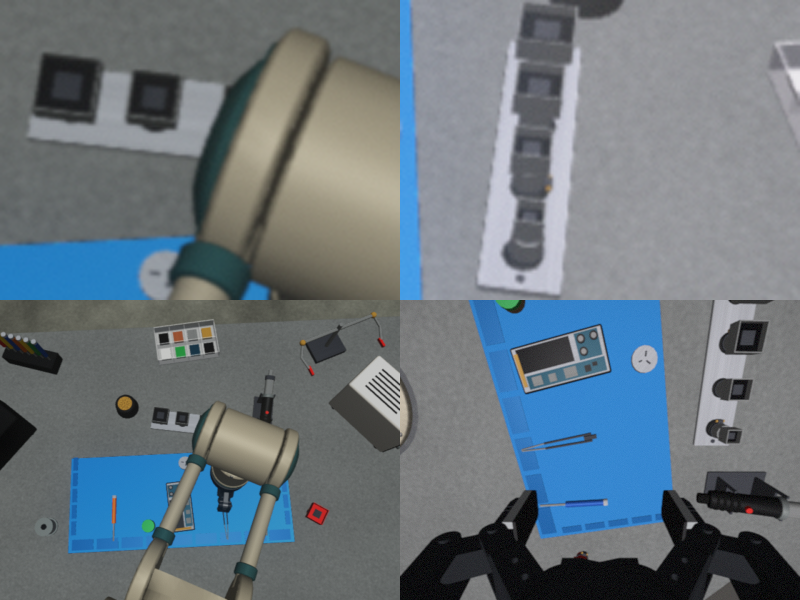

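All four stand upright on their posts, the smallest next to the handpiece. The phone has not moved and the gripper is clear, so I hand it in.

```bash
python3 -c "
from rig import manip
print(manip.sign_off())"
```

```text
the job is handed in; nothing more can be done
None
```

The job is handed in at about 29 s: the last pictures show all four nozzles upright over their posts, 22 by the handpiece then 30, 38 and 46, with the gripper clear and the phone in place; sign-off returned no verdict.

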